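Seat the white-topped sample stage in the instrument's taper socket

ROBOT

A 6-joint arm with a two-finger parallel gripper is mounted at the origin on the work surface. World frame = base frame: x ahead of the robot, y to its left, z up, the work surface at z = 0. Lengths are in m, angles in rad, forces in N, time in s.
With the tool pointing down it reaches from about 0.275 to 0.825 m from the base axis. Payload 4.9 kg.
Tool frame: the origin (TCP) lies midway between the tips of the shut fingers; the grasp point (between the pads) lies 19 mm behind it (grip_point_offset is the distance from the TCP to the grasp point, in m); z points along the fingers, x is the direction in which the jaws open and shut, and the axes are right-handed (so a half turn about z gives the same grasp; the last joint's range is limited). The gripper opens to 85 mm and grips with 20 to 120 N. Pads are 22 mm wide; open, the fingers measure 114 mm over their backs; the gripper's body (76 mm by 85 mm) begins 54 mm behind the grasp point. The pads swing forward as they close: fully open they stand 13 mm farther back than shut.
Start: joints at [1.019, 0.326, -0.193, 1.052, 0, 1.437], TCP at [0.223, 0.503, 0.231] pointing down, gripper open.
Joint ranges: [-2.65, 2.65], [-0.97, 1.79], [-1.3, 1.35], [-1.93, 2.1], [-1.47, 1.37], [-3.14, 3.14]. Speed limits (rad/s): [2.57, 2.57, 3.14, 3.14, 3.14, 3.14].

INTERFACE

Orientations are given as a rotation vector (axis times angle).
In Python, from cell import * gives the robot as it stands. Calls block until the motion is done:
- movep(position, orientation): joint-space move of the TCP to a pose.
- move_l(position, velocity=0.15, rot=None, until_force=None): straight line of the TCP; rot=None keeps the orientation; velocity is the mean speed in m/s. With until_force (N) it stops when the force on the tool has changed by that much, and returns True; else False.
- set_joints(angles): joint-space move.
- let_go() and grab(newtons=None): open the fingers fully, or close them until they stop; newtons is the grip in N (None keeps the last).
- sleep(seconds).
- ik(position, orientation): joint angles nearest the present ones, or None.
- get_state(): the state.
- grab_frame(name): name is "side" or "top" or "wrist"; returns a dict with "img" (480x640x3 uint8, red, green, blue), "fx", "fy", "cx", "cy" (pixels), "k1" (the pictures are not rectified: a ray, as slopes to the right and down, at radius r is drawn at 1 + k1 r^2 times it, then the intrinsics apply), "cam_to_world" (4x4, takes a point from camera to world coordinates); the wrist camera has in their place "T_tool_cam" (4x4, takes a point from camera to tool coordinates, whose origin is the TCP and whose axes are the tool frame's). Camera axes: x right, y down, z forward; pixel columns grow to the right and rows downward; lengths in m; the calibration is good to about 2 mm. A picture is of the moment at which its call begins: read the wrist's pose just before it. There is no depth.
A pose or a line that the arm cannot do raises MotionError and nothing moves.
- sign_off(): hands the job in, once; it reports no verdict.
Trained networks look in the newest picture that a camera, given by its name, has taken for a name from the list of things; names that differ only in an ending like _2 or _b are one class to them, and where a whole thing is asked for, a point or a joint stands for the part that bears it (a point fixed in the world has none). Each returns a list of dicts, best first, with "score" (0 to 1); they miss things now and then, are a little off and sometimes report something else, mostly with a low value. They report only what shows in the picture. A call takes as long as a camera call.
- spot_in(camera, name): "centre" ([column, row] in pixels, amid what is visible of it).
- silhouettes(camera, name): "mask" (480x640 bool, what is visible of it) and "centre" ([column, row] in pixels, amid what is visible of it).
- tip_of(camera, name): "centre" ([column, row] in pixels: a listed point, or the origin of a listed thing).
The state is a dict: "clock": time; "q": joint angles; "joint_velocities": joint speeds; "tau": joint torques, N m; "position": TCP position; "eef_rot": TCP orientation; "contact_force": force on the tool from outside, world axes, zero at the start; "wrist_torque": the same for the moment, N m; "finger_gap": opening from 0.0 (shut) to 1.0 (fully open).
Only numpy, scipy, OpenCV 4.12 (cv2) and the standard library are available. Lean on these libraries where they do the work, as an engineer would, in place of code of your own. Each camera call takes 0.05 s, during which the arm holds its last target. There are 200 camera calls.

TASK

Take the sample stage with the flat white top out of the rack, stand its tapered shank in the brass socket on the optical instrument, and tap or press it down until its shoulder sits fully home on the socket and friction holds it. Let go of it, and leave the other two attachments in the rack as they are.

Things in the scene. Friction and masses are not known exactly. Their poses are not given: they have to be found in the camera images.
- stage_white: Stage to fit: black head 48 mm dia, 40 high, flat white disc on top (top 44 mm above origin). Steel shank below, 50 mm long, tapers 34 to 21 mm dia, nose 12. Origin: on axis at the shoulder (head's underside), z up. 0.2-0.33 kg. Starts upright in any of the rack's 3 holes, shoulder on the rack's top 58 mm above the table. Grip the head along x (across the rack), about 28 mm above origin.
- socket (a point): Socket mouth centre, 39 mm dia, level with its brass plate's top, 125 mm above table, z up; on a black optical instrument. Inside, sprung segments match the taper. By its weight the stage stays 14 mm proud; a push of 7 rising to 15 N seats it: its origin meets this point. Shank within 6 mm self-centres. Lens 145 mm to +y and lamp box 108 mm to -y rise up to 68 mm over the mouth: pass above; free along x.
- stage_clamp: Bystander: same black head and shank (origin, axes alike) but two brass bars on top, 10 mm high. Leave it in the rack, a fixed grey block 75 mm wide (the stages' starting x) by 225 mm long (their y), 58 mm high, with three loose 43 mm holes 75 mm apart along y: stages lift straight out.
- stage_cup: Bystander: same black head and shank (origin, axes alike) but an open blue cup on top, 38 mm diameter, 12 mm high. Leave it in the rack.

How it is judged:
By the outcome, as a careful person would: the job done as asked, in the order asked, and still so for the second after the job is handed in, with the robot touching nothing.
It also fails if it takes over 51 s, if anything falls off the work surface, if the arm or the gripper's body presses on something with over 40 N, if the wrist force passes 120 N, or if a joint passes its speed limit or range.

## Working session

There is one attempt and no reset: what is moved stays moved. The work goes in short steps, each a Python script; the robot and the scene stay as the last script left them, time stands still between calls to the robot, and variables do not carry over. Pictures are saved under pics/ and viewed, about 8 in all and at most 12, crops included, and the job is handed in when it is done.

```bash
mkdir -p pics; cat > h.py <<'E'
from cell import *
import numpy as np, cv2
from scipy.spatial.transform import Rotation as R
def cam(f, st=None):
    if "cam_to_world" in f: return np.array(f["cam_to_world"])
    T=np.eye(4); T[:3,:3]=R.from_rotvec(st["eef_rot"]).as_matrix(); T[:3,3]=st["position"]
    return T@np.array(f["T_tool_cam"])
def ray(f,px,T):
    K=np.array([[f["fx"],0,f["cx"]],[0,f["fy"],f["cy"]],[0,0,1.]])
    p=cv2.undistortPoints(np.array([[px]],float),K,np.array([f["k1"],0,0,0.]))[0,0]
    return T[:3,3], T[:3,:3]@np.array([p[0],p[1],1.])
def atz(f,px,T,z):
    o,d=ray(f,px,T); return o+d*(z-o[2])/d[2]
def save(f,n): cv2.imwrite(f"pics/{n}.png",f["img"][:,:,::-1])
E
python3 - <<'E'
from h import *
for c in("top","side"):
    f=grab_frame(c); save(f,c+"0"); T=cam(f); print(c,T[:3,3].round(3))
    for n,z in(("stage_white",.058),("stage_clamp",.058),("stage_cup",.058),("socket",.125)):
        for r in tip_of(c,n)[:3]: print(c,n,round(r["score"],2),np.round(r["centre"]),atz(f,r["centre"],T,z).round(4))
s=get_state(); print(s["clock"],s["position"],s["eef_rot"],s["contact_force"])
E
```

```text
top [ 0.352 -0.089  1.147]
top stage_white 0.78 [403. 248.] [ 0.5318 -0.2547  0.058 ]
top stage_clamp 0.85 [448. 257.] [ 0.5162 -0.34    0.058 ]
top stage_cup 0.71 [369. 243.] [ 0.5388 -0.1899  0.058 ]
top socket 0.59 [146. 253.] [0.5015 0.214  0.125 ]
side [ 0.024 -0.608  0.739]
side stage_white 0.71 [383. 303.] [ 0.5316 -0.2636  0.058 ]
side stage_clamp 0.95 [407. 329.] [ 0.5137 -0.334   0.058 ]
side stage_cup 0.96 [354. 282.] [ 0.5354 -0.1847  0.058 ]
side socket 0.71 [218. 182.] [0.4989 0.2214 0.125 ]
0.5 [0.22315288 0.50267728 0.23123619] [ 2.63378652e+00  1.71242987e+00 -1.41855518e-04] [ 0.03389431  0.89916168 -0.89702078]
```

```bash
cd pics; python3 -c "
import cv2
a=cv2.imread('top0.png');b=cv2.imread('side0.png')
cv2.imwrite('both.png',cv2.resize(cv2.vconcat([a,b]),(448,600)) if 0 else cv2.resize(cv2.hconcat([a,b]),(800,300)))"
```

```text
(no output)
```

View pics/top0.png

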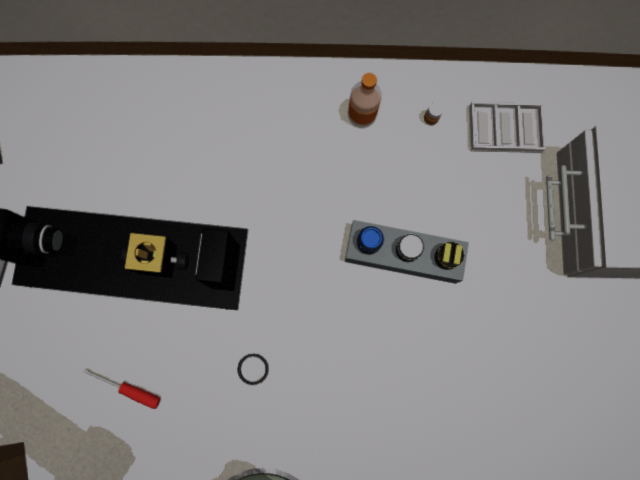

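View pics/side0.png

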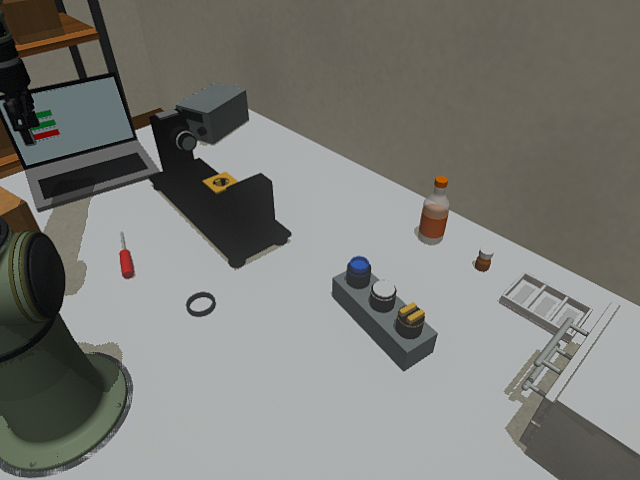

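White stage is in the middle hole at about (0.532, -0.259). The rack is yawed about -9° and the instrument about -5.5°. Next I'll take a wrist look above the socket and then above the stage.

```bash
cat >> h.py <<'E'
def rot(yaw,flip=False):
    x=np.array([np.cos(yaw),np.sin(yaw),0])*(-1 if flip else 1); z=np.array([0,0,-1.])
    return R.from_matrix(np.column_stack([x,np.cross(z,x),z])).as_rotvec()
E
python3 - <<'E'
from h import *
def look(n,names):
    sleep(.3); s=get_state(); f=grab_frame("wrist"); save(f,n); T=cam(f,s); print(T[:3,3].round(3),s["position"].round(4))
    for nm,z in names:
        for r in tip_of("wrist",nm)[:2]: print(nm,round(r["score"],2),np.round(r["centre"]),atz(f,r["centre"],T,z).round(4))
        
s=get_state(); p=s["position"]
for fl in(0,1): print(fl,ik([.53,-.258,.3],rot(-.15,fl)),ik([.5,.218,.36],rot(-.096,fl)))
q=[ik([.5,.218,.36],rot(-.096,fl)) for fl in(0,1)]; q2=[ik([.53,-.258,.3],rot(-.15,fl)) for fl in(0,1)]
fl=int(np.argmin([max(abs(a[5]),abs(b[5])) for a,b in zip(q,q2)])); print("flip",fl)
move_l([p[0],p[1],.34],.2)
movep([.48,.218,.36],rot(-.096,fl)); look("wsock",[("socket",.125)])
movep([.51,-.258,.28],rot(-.15,fl)); look("wrack",[("stage_white",.058),("stage_clamp",.058),("stage_cup",.058)])
f=grab_frame("wrist"); T=cam(f,get_state())
for r in silhouettes("wrist","stage_white")[:1]:
    # flat white disc centroid at z=.102
    m=r["mask"]&(f["img"].min(2)>150); v,u=np.nonzero(m); print("disc",m.sum(),atz(f,[u.mean(),v.mean()],T,.102).round(4))
print(get_state()["clock"])
a=cv2.imread("pics/wsock.png");b=cv2.imread("pics/wrack.png");cv2.imwrite("pics/w2.png",cv2.resize(cv2.hconcat([a,b]),(800,300)))
E
```

```text
0 [-0.57821246  0.36857886  0.04437354  1.24659101  0.          1.14258387] [ 2.75805316e-01  2.68921372e-01  5.40052006e-02  1.35588016e+00
 -4.44089210e-16  1.94260164e+00]
1 [-0.57821246  0.36857886  0.04437354  1.24659101  0.         -1.99900878] [ 2.75805316e-01  2.68921372e-01  5.40052006e-02  1.35588016e+00
 -4.44089210e-16 -1.19899101e+00]
flip 0
[0.486 0.286 0.503] [0.4797 0.2187 0.36  ]
socket 0.85 [355. 197.] [0.5091 0.2158 0.125 ]
[ 0.52  -0.19   0.423] [ 0.5103 -0.2574  0.2802]
stage_white 0.59 [345. 201.] [ 0.5299 -0.2617  0.058 ]
stage_cup 0.58 [349. 112.] [ 0.5433 -0.1876  0.058 ]
disc 0 [nan nan nan]
5.3833<stdin>:17: RuntimeWarning: Mean of empty slice.
  ret = ret.dtype.type(ret / rcount)
```

View pics/w2.png

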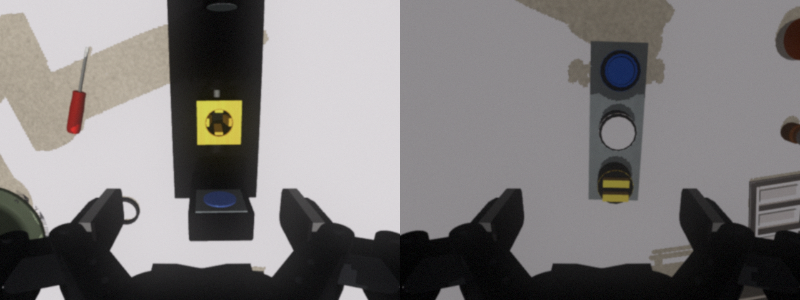

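The wrist view shows the socket at about (439,244) full-scale, and the white disc in the middle hole at about (348,211). Both are well aligned with the image axes. I'll refine both by colour from the saved pictures.

```bash
python3 - <<'E'
from h import *
s=get_state(); f=grab_frame("wrist"); print(s["position"])
def comp(m,px):
    n,l,st,c=cv2.connectedComponentsWithStats(m.astype(np.uint8)); k=min((i for i in range(1,n) if st[i,4]>300),key=lambda i:np.hypot(*(c[i]-px))); return c[k],st[k],(l==k).astype(np.uint8)
def rect(m):
    c=max(cv2.findContours(m,0,2)[0],key=cv2.contourArea); return cv2.minAreaRect(c)
T=cam(f,s); im=f["img"].astype(int); print(im[211,348],im[211,400],im[211,500])
hi=im[211,348].mean()
m=(im.min(2)>hi*.85)
# disc: bright component near centre
c,st,mm=comp(m,[348,211]); print("disc",c,st,rect(mm),atz(f,c,T,.102).round(4))
im=cv2.imread("pics/wsock.png")[:,:,::-1].astype(int)
s2=dict(position=[.4797,.2187,.36],eef_rot=rot(-.096)); T=cam(f,s2)
c,st,mm=comp((im[:,:,0]-im[:,:,2]>60),[350,195]); r=rect(mm)
box=cv2.boxPoints(r); W=np.array([atz(f,b,T,.125) for b in box]); print("plate",r,W.round(4).tolist(),W.mean(0).round(4))
x,y,w,h=st[:4]
hole=cv2.bitwise_not(mm*255)[y:y+h,x:x+w]; n,l,st2,c2=cv2.connectedComponentsWithStats(hole)
for i in range(1,n):
    if st2[i,4]>100: print(st2[i],atz(f,c2[i]+[x,y],T,.125).round(4))
cv2.imwrite("pics/crop.png",cv2.resize(cv2.imread("pics/wsock.png")[140:250,280:420],None,fx=4,fy=4))
E
```

```text
[ 0.50999538 -0.25797855  0.27999607]
[138 136 139] [141 137 139] [142 139 142]
disc [348.79014153 211.93020986] [ 323  187   52   51 2049] ((348.5, 212.0), (50.0, 51.0), 90.0) [ 0.5304 -0.2623  0.102 ]
plate ((350.5, 195.5), (71.0, 73.0), 90.0) [[0.476, 0.2526, 0.125], [0.5403, 0.2465, 0.125], [0.5366, 0.1816, 0.125], [0.4695, 0.1881, 0.125]] [0.5056 0.2172 0.125 ]
[ 18  18  38  37 815] [0.5046 0.2184 0.125 ]
```

View pics/crop.png

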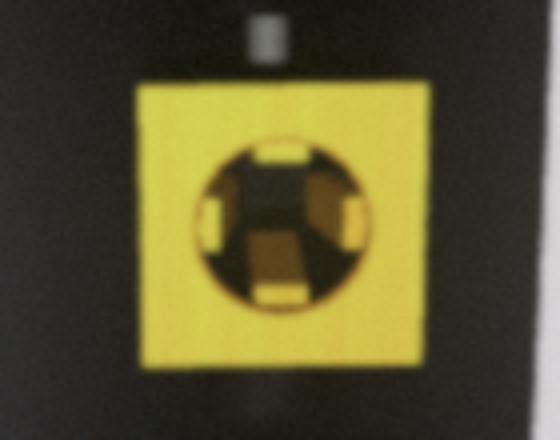

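Mouth is at (0.505, 0.217), where the plate and hole centres agree within 1.5 mm. The disc is at (0.530, -0.262). Next is the grasp and lift.

```bash
python3 - <<'E'
from h import *
x,y=.5304,-.2618; r=rot(-.155)
movep([x,y,.2],r)
print(move_l([x,y,.065],.12,until_force=15), get_state()["position"])
grab(70); s=get_state(); print(s["finger_gap"],s["position"],s["contact_force"],s["clock"])
print(move_l([x,y,.20],.12)); move_l([x,y,.31],.2); sleep(.3)
s=get_state(); print(s["finger_gap"],s["contact_force"],s["wrist_torque"])
f=grab_frame("side"); save(f,"lift"); cv2.imwrite("pics/liftc.png",f["img"][150:400,200:500,::-1])
movep([.505,.2172,.31],rot(-.096)); print(get_state()["clock"])
f=grab_frame("wrist"); save(f,"over")
E
```

```text
False [ 0.53100641 -0.26218374  0.06587112]
0.5522880532442838 [ 0.53070212 -0.26209316  0.06582892] [-0.85003967  1.09559884  5.2959653 ] 7.575
False
0.5465022381959332 [-0.06068531 -0.67915934 -3.8379921 ] [-0.04181634  0.03197569 -0.00967451]
11.65
```

View pics/liftc.png

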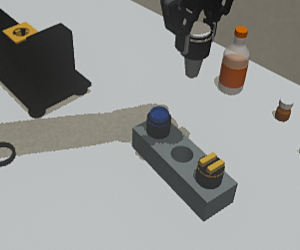

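View pics/over.png

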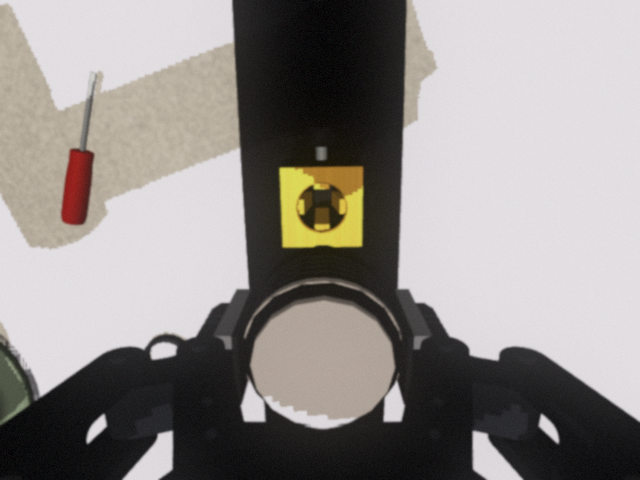

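The stage is held upright and the other two attachments are still in the rack. The mouth is at about (322,207) and the held disc at about (322,357), laterally aligned. I'll measure both once more, then insert.

```bash
python3 - <<'E'
from h import *
s=get_state(); f=grab_frame("wrist"); T=cam(f,s); p=s["position"]
m=atz(f,[321.5,207.5],T,.125); d=atz(f,[322,357],T,p[2]-.0078+.044); print(p,"mouth",m,"disc",d)
x,y=.505,.2172
if np.hypot(m[0]-x,m[1]-y)<.006: x,y=(x+m[0])/2,(y+m[1])/2
print("target",x,y)
move_l([x,y,.20],.15); sleep(.2); b=get_state()["contact_force"]
print(move_l([x,y,.155],.05,until_force=12), get_state()["position"],get_state()["contact_force"]-b)
hit=move_l([x,y,.130],.03,until_force=35); s=get_state()
print(hit,s["position"],s["contact_force"]-b,s["wrist_torque"],s["finger_gap"],s["clock"])
f=grab_frame("side"); save(f,"in"); cv2.imwrite("pics/inc.png",cv2.resize(f["img"][120:270,140:300,::-1],None,fx=3,fy=3))
E
```

```text
[0.5055534  0.21623784 0.30994377] mouth [0.50539488 0.21706022 0.125     ] disc [0.50589574 0.21887852 0.34614377]
target 0.5051974414051643 0.21713011049939449
False [0.5054711  0.21721394 0.15531445] [ 0.29079593  0.16343594 -0.72784567]
False [0.50657792 0.2177804  0.13279473] [-3.44658283 -1.63762276 20.70320753] [-0.15882679  1.18998841 -0.01209506] 0.5466662061439462 14.8667
```

View pics/inc.png

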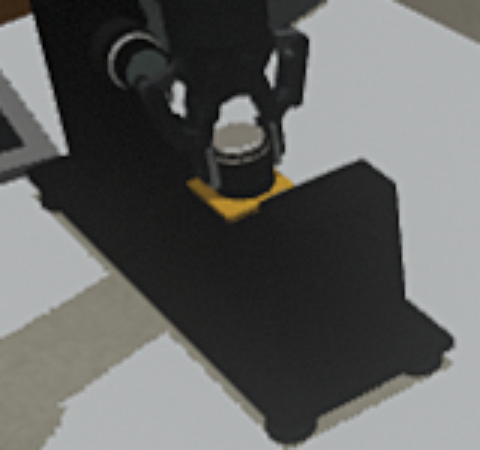

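It looks home: TCP 0.1328 is the expected seated height, with a 20 N reaction. I'll press a little more, release, then tap the top with shut fingers to check the height.

```bash
python3 - <<'E'
from h import *
x,y=.5052,.2171
def S(t): s=get_state(); print(t,s["position"].round(4),s["contact_force"].round(1),round(s["finger_gap"],3),round(s["clock"],2)); return s
print(move_l([x,y,.126],.03,until_force=14)); S("press")
move_l([x,y,.1325],.05); S("relax"); let_go(); S("open")
move_l([x,y,.26],.1); grab(20); sleep(.2); S("shut")
print(move_l([x,y,.19],.1,until_force=8)); S("above")
print(move_l([x,y,.160],.02,until_force=22)); S("tap; expect z .169")
move_l([x,y,.26],.1); let_go(); movep([x-.06,y-.0,.36],rot(-.096)); sleep(.3)
s=S("away"); f=grab_frame("wrist"); save(f,"fin"); g=grab_frame("side"); save(g,"fins"); t=grab_frame("top"); save(t,"fint")
for c,fr,T in(("wrist",f,cam(f,s)),("side",g,cam(g)),("top",t,cam(t))):
    for r in tip_of(c,"stage_white")[:1]: print(c,r["score"],atz(fr,r["centre"],T,.125).round(4))
cv2.imwrite("pics/fin2.png",cv2.hconcat([cv2.resize(g["img"][100:400,130:450,::-1],(400,375)),cv2.resize(f["img"][:,:,::-1],(400,375))]))
E
```

```text
True
press [0.5066 0.2178 0.1329] [-0.9  0.4  7.1] 0.545 15.12
relax [0.5064 0.2176 0.1329] [2.1 2.5 0.9] 0.547 15.38
open [0.505  0.217  0.1324] [-0.3  0.5  0.3] 0.999 15.85
shut [0.5052 0.2171 0.26  ] [ 0.3 -0.2 -0.2] 0.002 18.24
False
above [0.5056 0.2172 0.1905] [-0.4  0.2 -0.2] 0.001 19.09
True
tap; expect z .169 [0.5053 0.2172 0.1691] [-1.7  0.1  5.7] -0.002 20.12
away [0.4451 0.2169 0.3588] [-0.4 -0.2 -0.8] 0.996 22.82
wrist 0.88 [0.5059 0.2191 0.125 ]
side 0.69 [0.5074 0.2136 0.125 ]
```

View pics/fin2.png

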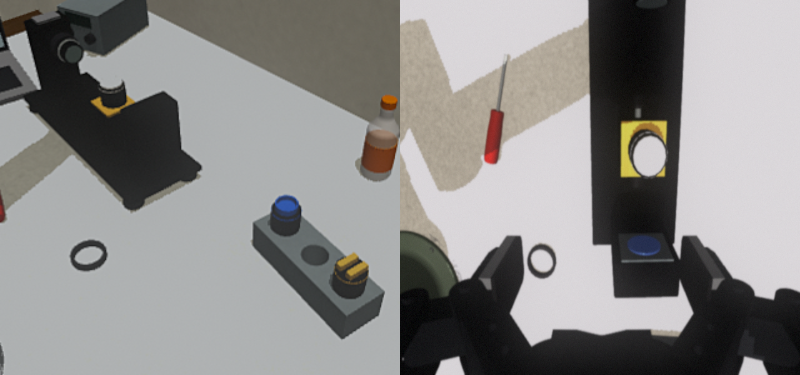

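The stage sits upright and home: the tap contact was at z 0.1691 against 0.169 expected. The cup and clamp are still in the rack.

```bash
python3 -c "from cell import *; print(sign_off())"
```

```text
the job is handed in; nothing more can be done
None
```

The white-topped stage is seated in the brass socket, released, and the job is handed in at about 23 s on the robot clock. I lifted it from the rack's middle hole, pressed it home with about 20 N, then tapped it with shut fingers.

**Last checks:**
- **Seating:** The seated tool height was 0.1328 m, exactly as computed. The tap met the white top at 0.1691 m, against 0.169 m expected when fully home.
- **Position:** The wrist and side pictures show the stage upright on the plate. Its wrist estimate is within 2 mm of the measured mouth. The side estimate is about 4 mm off, within what the detector can be out by.
- **Other attachments:** The cup and clamp are still in the rack, and the gripper is clear of everything.

**Failed or disagreed:** The final top-camera detection of the stage returned nothing. The first socket detections also differed by up to about 10 mm in x, so I used the measured brass plate and hole centre instead.

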